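Unlock the twin-track microscope stage and unload its sample carriers

TASK

Unlock the microscope stage by turning the spoked middle body of its turnbuckle until both bolts are drawn fully in, then slide every sample carrier along its T-slot track to the open end, lift it out and put it in the steel tray. Leave the turnbuckle drawn in, put the carriers in without piling them on one another, and do not disturb the other things on the bench.

Things in the scene. Friction and masses are not known exactly. Their poses are not given: they have to be found in the camera images.
- stage: Fixed microscope stage: aluminium plate 250 x 300 x 8 mm with two black T-slot tracks. Origin on the bench under the plate; +x along the tracks to their closed ends, +y to the left track, z up; plate x -150..100, y -150..150 mm. Track centre lines y = +120 and -120, from the OPEN end at x = -70 to the closed end at x = 90. Plate before the mouths (x -150..-70) is bare: the landing.
- mouth_left (a point): Open end of the left track, centre of the slot floor: stage (-70, 120, 8) mm. Slot floor level with the landing; cavity 31 mm wide, 10 mm high; lips from 18 to 23 mm above the bench leave a slot 16 mm wide. A carrier's foot is 15 mm long either way of its centre, so it lifts out once its centre is past stage x = -90; before that the lips hold it down.
- mouth_right (a point): Open end of the right track, alike: stage (-70, -120, 8) mm.
- sleeve (a joint): Turning angle of the turnbuckle's middle body (rad) about the stage's y axis: 0 = both bolts right out, 18.85 = both fully in (hard stop). It GROWS as the sleeve's top goes towards the stage's +x (away from the robot). Each bolt moves 6 mm a turn. Friction about 0.04 N m: it stays where it is left. Starts between 0 and 1.5. At 0 one spoke points straight up; spokes turn with it.
- sleeve_mid (a point): Middle of the turnbuckle's body on its axis: stage (-82, 0, 62) mm, axis along stage y. Hex steel sleeve 72 mm long, 28 mm over, with four round spokes, 8 mm thick, ends 45 mm from the axis, 90 degrees apart, at mid-length. A fingertip from above can push upper spokes over one by one; pushed on its end when more than 45 degrees from upright, a spoke binds. Guide blocks 45 to 55 mm either side, tops at 74 mm.
- bolt_left_tip (a point): Outer end of the left steel bolt tongue (8 x 8 mm, 31 mm above the bench, stage x = -82). Fully out it is at y = +112 and bars the left track; fully in at y = +94, clear of the carriers. The leg behind it (outer face 22 mm inside the tip) rises to the threaded rod 62 mm above the bench.
- bolt_right_tip (a point): The same on the right: y = -112 mm fully out, -94 fully in.
- tray: Loose, open steel tray, 200 (x) x 150 (y) x 28 mm high, walls and floor about 4 mm, 0.5 to 1 kg, standing to the left or to the right of the stage (a closed grey case is on the other side). Origin under its centre on the bench, z up.
- carrier0_mid (a point): Sample carrier in the right track, nearer (open-end) half, stage x -50..-25 mm; may be absent. Point on its centre line, 38.5 mm above its underside; axes as the stage's, z up its post. 77 mm high, 60 to 130 g. From below: foot 30 (x) x 26 (y) x 7, neck 24 x 12, platform 32 x 36 from 18 to 26, black post 18 x 18 from 26 to 72 mm: the grip; gilded button on top.
- carrier1_mid (a point): Sample carrier in the right track, farther half, stage x 25..55 mm; may be absent. Shape as carrier0; point 38.5 mm above its underside.
- carrier2_mid (a point): Sample carrier in the left track, nearer (open-end) half, stage x -50..-25 mm; may be absent. Shape as carrier0; point 38.5 mm above its underside.
- carrier3_mid (a point): Sample carrier in the left track, farther half, stage x 25..55 mm; may be absent. Shape as carrier0; point 38.5 mm above its underside.
- objective: Bystander, not to be disturbed: steel objective lens, 44 mm across, 62 mm high, standing beyond the stage. Origin on the bench under it or at its handle.
- eyelens: Bystander, not to be disturbed: black eyepiece, 52 mm across, 34 mm high, standing beyond the stage. Origin on the bench under it or at its handle.
- jar: Bystander, not to be disturbed: amber glass jar, 52 mm across, 70 mm high, beyond the stage. Origin on the bench under it or at its handle.
- brush: Bystander, not to be disturbed: brush lying beyond and left of the stage. Origin on the bench under it or at its handle.
- driver: Bystander, not to be disturbed: screwdriver lying beyond and right of the stage. Origin on the bench under it or at its handle.
- fragment: Bystander, not to be disturbed: gilded dark wooden moulding fragment, 50 x 100 x 22 mm, lying on the stage plate between the tracks. Origin on the bench under it or at its handle.
- case: Bystander, not to be disturbed: closed grey instrument case, 190 x 130 x 55 mm, on the side of the stage where the tray is not. Origin on the bench under it or at its handle.
Things that resemble listed ones, but are neither listed nor needed, are in the scene too. What is shaped like the part that bears carrier1_mid but purple is not meant.

How it is judged:
By the outcome, as a careful person would: the job done as asked, in the order asked, and still so for the second after the job is handed in, with the robot touching nothing.
Of carrier0, carrier1, carrier2, carrier3 only 2 to 4 are there at a start; the rules pass over those that are not, and their reading is None.
At some moment in a run one of tray may be knocked a few centimetres aside while the robot is not near it.
Once in a run the grip may slacken for a moment while it holds something.
It also fails if it takes over 210 s, if anything falls off the work surface, if the arm or the gripper's body presses on something with over 40 N, if the wrist force passes 120 N, or if a joint passes its speed limit or range.

ROBOT

A 6-joint arm with a two-finger parallel gripper is mounted at the origin on the work surface. World frame = base frame: x ahead of the robot, y to its left, z up, the work surface at z = 0. Lengths are in m, angles in degrees, forces in N, time in s.
With the tool pointing down it reaches from about 0.35 to 0.875 m from the base axis. Payload 4.2 kg.
Tool frame: the origin (TCP) lies on the centre line of the jaws, within the pads' length; the fingertips stand tip_reach ahead of it and the grasp point (between the pads) is the TCP (tip_reach is the distance from the TCP to the fingertips, in m); z points along the fingers, y is the line along which they close (so a half turn about z gives the same grasp; the last joint's range is limited). The gripper opens to 87 mm and grips with 3 to 60 N. Pads are 19 mm wide; open, the fingers measure 117 mm over their backs; the gripper's body (75 mm by 190 mm) begins 51 mm behind the grasp point.
Start: joints at [-56.975, 22.042, 0.453, 0, -68.411, -14.817], TCP at [0.195, -0.594, 0.242] pointing down, gripper open.
Joint ranges: [-179.83, 179.83], [-69.29, 118.12], [-61.27, 80.66], [-181.25, 117.63], [-171.15, -9.14], [-177.46, 177.46]. Speed limits (degrees/s): [159.86, 159.86, 180, 180, 180, 180].

INTERFACE

Orientations are given as a 3x3 rotation matrix whose columns are the frame's x, y, z axes.
In Python, from station import sense, capture, finish_job, tip_reach gives the robot as it stands.
- The arm moves only by the tool arm_command, never from a script. Its argument "deltas" is a list of rows, each a list of 7 numbers: the turn, a rotation vector about the tool's x, y, z in rad, then the shift along the tool's x, y, z in cm, then the closure, from -1 (fully open) to 1 (shut), so that 0 is half open. In form: [[rx, ry, rz, dx, dy, dz, hand], ...]. A call has 1 to 8 rows; each row is the pose to reach, as a shift and turn from the pose commanded when the call began, along the tool's axes at that moment; what a row does not reach only later rows make up. A row lasts 1/12 s, in which the tool goes at most 41.7 mm and 7.16 degrees, less where a joint would pass 70% of its speed; a pose out of reach is approached as far as the arm can. A call with a gripper value outside its range is refused whole. The fingers move at their own pace and stop on an object; the grip force is fixed at half the most. Time passes only in rows, so rows that repeat a pose let the fingers close. It gives the time, the measured TCP pose, the force, the opening and the grip force at its end, in the units of the state.
- sense(): the state, without advancing time (a new reading comes with each control period).
- capture(name): name is "scene" or "top"; returns a dict with "pixels" (384x512x3 uint8, blue, green, red), "fovy" (degrees; the focal length in pixels is half the picture's height over the tangent of half this angle, whatever the lens; pixels are square), "cx", "cy" (the principal point, pixels), "rvec" (rotation vector, rad) and "tvec" (3), from world to camera coordinates, as OpenCV has them. Camera axes: x right, y down, z forward; pixel columns grow to the right and rows downward; lengths in m; the calibration is good to about 2 mm. A picture is of the moment at which its call begins. There is no depth.
- finish_job(): hands the job in; it is judged then, once.
The state is a dict: "time_s": time; "joints": joint angles; "joint_velocities": joint speeds; "effort": joint torques, N m; "tcp_pos": TCP position; "ee_rot": TCP orientation; "wrist_force": force on the tool from outside, world axes, zero at the start; "moment": the same for the moment, N m; "gripper_width": opening from 0.0 (shut) to 1.0 (fully open); "gripper_force": force on a finger pad.
Only numpy, scipy, OpenCV 4.12 (cv2) and the standard library are available. Lean on these libraries where they do the work, as an engineer would, in place of code of your own. Each camera call takes 0.05 s, during which the arm holds its last target. There are 200 camera calls.

## Working session

There is one attempt and no reset: what is moved stays moved. The work goes in short steps, Python scripts to look and compute and a tool call to move; the robot and the scene stay as the last step left them, time stands still between calls to the robot, and variables do not carry over. Pictures are saved under pics/ and viewed, at most 14 in all, crops included, and the job is handed in when it is done.

Besides the shell and the picture viewer there is one more tool, called after "Call:" by a JSON object that holds its "op" and its "data". arm_command: Moves the arm, as the interface text tells. Its arguments: {"type":"object","properties":{"deltas":{"type":"array"}},"required":["deltas"]}

```bash
mkdir -p pics; ls
python3 - <<'E'
from station import sense,capture,tip_reach
import cv2,numpy as np
s=sense();print(tip_reach,{k:np.round(v,3).tolist() for k,v in s.items()})
for n in("scene","top"):
    c=capture(n);cv2.imwrite(f"pics/{n}0.png",c["pixels"]);print(n,{k:v for k,v in c.items() if k!="pixels"})
E
```

```text
pics
0.019 {'time_s': 0.0, 'joints': [-56.975, 22.089, 0.377, -0.029, -68.411, -14.818], 'joint_velocities': [0.087, 0.012, -0.036, -0.047, 0.006, 0.014], 'effort': [0.0, -39.066, 18.741, 4.22, 0.011, -0.0], 'tcp_pos': [0.195, -0.593, 0.24], 'ee_rot': [[-0.95, -0.312, -0.001], [-0.312, 0.95, 0.002], [0.0, 0.002, -1.0]], 'wrist_force': [-0.069, 0.394, 0.58], 'moment': [0.037, -0.018, -0.019], 'gripper_force': 0.0, 'gripper_width': 1.003}
scene {'fovy': 46.781492455030815, 'cx': 259.2727199140798, 'cy': 186.45040467064092, 'rvec': array([ 1.95325312,  1.22430895, -0.5774719 ]), 'tvec': array([-0.27798754, -0.29662922,  1.5303671 ])}
top {'fovy': 46.4959972337843, 'cx': 260.7124642771508, 'cy': 189.9979784316314, 'rvec': array([ 2.19889443, -2.15558276,  0.05025574]), 'tvec': array([0.00218363, 0.64420298, 1.29224692])}
```

View pics/scene0.png

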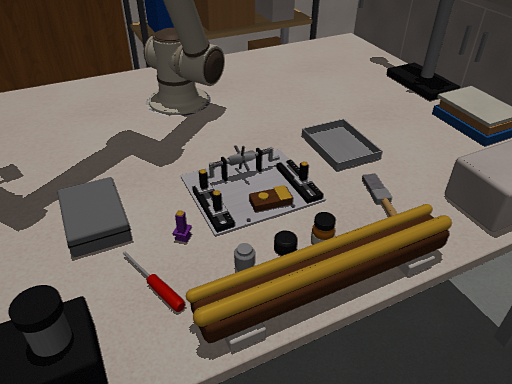

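View pics/top0.png

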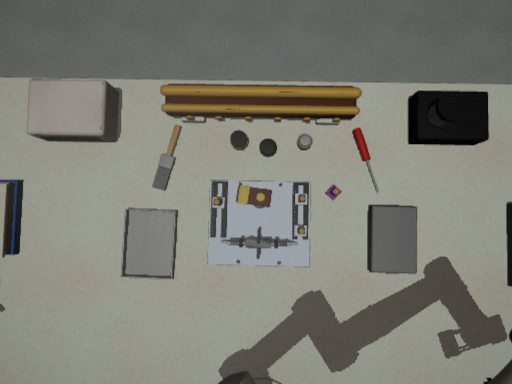

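The scene view shows three carriers: left far, right near and right far. A purple decoy stands off the stage and the tray is on the left. In the top view the stage centre is at about (259,223), the tray at (150,243), and the carrier buttons at (216,201), (302,198) and (301,230).

```bash
cat > h.py <<'E'
import numpy as np,cv2
from station import sense,capture
def K(c):
    f=c["pixels"].shape[0]/2/np.tan(np.radians(c["fovy"]/2)); return np.array([[f,0,c["cx"]],[0,f,c["cy"]],[0,0,1]])
def ray(c,uv):
    R,_=cv2.Rodrigues(c["rvec"]); o=-R.T@c["tvec"]; return o,R.T@np.linalg.inv(K(c))@np.array([uv[0],uv[1],1.])
def onz(c,uv,z):
    o,d=ray(c,uv); return o+d*(z-o[2])/d[2]
def proj(c,P):
    return cv2.projectPoints(np.float64(P).reshape(-1,3),c["rvec"],c["tvec"],K(c),None)[0].reshape(-1,2)
def gold(c):
    h=cv2.cvtColor(c["pixels"],cv2.COLOR_BGR2HSV)
    m=cv2.inRange(h,(10,110,90),(32,255,255))
    n,_,st,ce=cv2.connectedComponentsWithStats(m)
    return [(tuple(np.round(ce[i],1)),int(st[i,4])) for i in range(1,n) if 3<=st[i,4]<120]
E
python3 - <<'E'
from h import *
c=capture("top");p=c["pixels"];s=capture("scene")
h=cv2.cvtColor(p,cv2.COLOR_BGR2HSV)
print("px",h[255,285],h[300,250],h[240,150],h[212,126])
# stage: bluish plate
g=p.astype(int); m=((g[...,0]-g[...,2])>4).astype(np.uint8)*255
m[:170]=0;m[280:]=0;m[:,:195]=0;m[:,325:]=0
m=cv2.morphologyEx(m,cv2.MORPH_OPEN,np.ones((3,3)))
pts=cv2.findNonZero(m); r=cv2.minAreaRect(pts);b=cv2.boxPoints(r);print("stage",r)
B=np.array([onz(c,q,.008) for q in b]);print(B.round(4).tolist(),B.mean(0))
# tray rim: crop dark/gray vs bench
t=h[195:290,110:195];m=(t[...,1]<25).astype(np.uint8)*255
m=cv2.morphologyEx(m,cv2.MORPH_OPEN,np.ones((3,3)))
n,l,st,ce=cv2.connectedComponentsWithStats(m);i=1+np.argmax(st[1:,4]);r=cv2.minAreaRect(cv2.findNonZero((l==i).astype(np.uint8)));b=cv2.boxPoints(r)+[110,195]
print("tray",r,np.array([onz(c,q,.028) for q in b]).round(4).tolist())
for q,a in gold(c): print(q,a,onz(c,q,.085).round(4))
print(gold(s))
cv2.imwrite("pics/topc.png",cv2.resize(p[170:290,110:330],None,fx=3.6,fy=3.6,interpolation=cv2.INTER_CUBIC))
E
```

```text
px [107  21 170] [ 33  20 155] [ 30   2 126] [30  6 81]
stage ((258.90985107421875, 222.83538818359375), (100.4768295288086, 84.401611328125), 1.5481576919555664)
[[0.4246, 0.1674, 0.008], [0.674, 0.1677, 0.008], [0.6715, -0.1313, 0.008], [0.4233, -0.1279, 0.008]] [0.54835582 0.01897659 0.008     ]
tray ((42.0, 47.0), (94.0, 84.0), 90.0) [[0.6203, 0.4581, 0.028], [0.6252, 0.2102, 0.028], [0.3531, 0.2018, 0.028], [0.3473, 0.4463, 0.028]]
(np.float64(188.9), np.float64(116.3)) 14 [0.8455 0.2218 0.085 ]
(np.float64(218.2), np.float64(117.1)) 18 [0.8445 0.1384 0.085 ]
(np.float64(247.5), np.float64(117.3)) 14 [0.8453 0.0553 0.085 ]
(np.float64(277.0), np.float64(118.1)) 19 [ 0.8443 -0.0282  0.085 ]
(np.float64(306.5), np.float64(118.3)) 14 [ 0.845  -0.1114  0.085 ]
(np.float64(336.1), np.float64(118.9)) 16 [ 0.8447 -0.1947  0.085 ]
(np.float64(175.0), np.float64(133.4)) 46 [0.7958 0.2597 0.085 ]
(np.float64(171.0), np.float64(144.3)) 3 [0.7644 0.2701 0.085 ]
(np.float64(169.2), np.float64(149.9)) 11 [0.7484 0.2746 0.085 ]
(np.float64(7.0), np.float64(183.0)) 3 [0.6459 0.7328 0.085 ]
(np.float64(335.7), np.float64(190.8)) 22 [ 0.6416 -0.1955  0.085 ]
(np.float64(260.1), np.float64(196.6)) 63 [0.6213 0.015  0.085 ]
(np.float64(301.8), np.float64(198.0)) 23 [ 0.6196 -0.1014  0.085 ]
(np.float64(216.2), np.float64(201.6)) 23 [0.6049 0.1375 0.085 ]
(np.float64(301.0), np.float64(230.2)) 23 [ 0.5301 -0.1005  0.085 ]
[((np.float64(296.7), np.float64(10.3)), 7), ((np.float64(135.7), np.float64(23.2)), 18), ((np.float64(507.7), np.float64(122.0)), 9), ((np.float64(495.4), np.float64(125.6)), 18), ((np.float64(304.2), np.float64(163.2)), 20), ((np.float64(202.4), np.float64(170.8)), 23), ((np.float64(216.1), np.float64(192.4)), 28), ((np.float64(262.9), np.float64(195.0)), 59), ((np.float64(179.6), np.float64(212.8)), 31)]
```

View pics/topc.png

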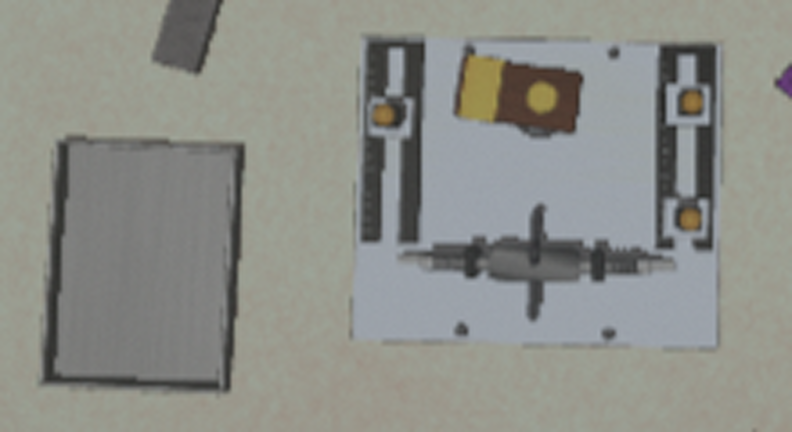

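The crop gives the stage corners at about (363,37), (720,42), (718,347) and (352,342). The tray rim corners are at (60,138), (243,146), (230,390) and (43,383). One spoke leans slightly past upright, and the carriers are as listed.

Run:
```python
from h import *
c=capture("top");s=capture("scene")
f=lambda q:((q[0]+.5)/3.6+110-.5,(q[1]+.5)/3.6+170-.5)
for n,z,Q in(("stage",.008,[(363,37),(720,42),(718,347),(352,342)]),("tray",.028,[(60,138),(243,146),(230,390),(43,383)])):
    W=np.array([onz(c,f(q),z)[:2] for q in Q]);print(n,W.round(4).tolist(),W.mean(0).round(4))
    e=[W[0]-W[3],W[1]-W[2]];print("yaw x",[np.degrees(np.arctan2(v[1],v[0])).round(2) for v in e]," y",[np.degrees(np.arctan2(-v[0],v[1])).round(2) for v in(W[0]-W[1],W[3]-W[2])],[np.linalg.norm(v).round(3) for v in e])
def tri(a,b):
    o1,d1=ray(c,a);o2,d2=ray(s,b);t=np.linalg.lstsq(np.c_[d1,-d2],o2-o1,rcond=None)[0];p,q=o1+t[0]*d1,o2+t[1]*d2;return (p+q)/2,np.linalg.norm(p-q)
for n,a,b in(("c3",(216.2,201.6),(304.2,163.2)),("c1",(301.8,198),(216.1,192.4)),("c0",(301,230.2),(202.4,170.8))): print(n,*tri(a,b))
```

```text
stage [[0.6722, 0.1657], [0.6736, -0.1294], [0.4244, -0.1311], [0.4217, 0.1677]] [0.548  0.0182]
yaw x [np.float64(-0.45), np.float64(0.39)]  y [np.float64(0.27), np.float64(0.52)] [np.float64(0.25), np.float64(0.249)]
tray [[0.5832, 0.4083], [0.5797, 0.2583], [0.3832, 0.2623], [0.3853, 0.414]] [0.4828 0.3357]
yaw x [np.float64(-1.66), np.float64(-1.17)]  y [np.float64(-1.34), np.float64(-0.79)] [np.float64(0.198), np.float64(0.196)]
c3 [0.60449659 0.13701881 0.08146083] 0.0021314137434081584
c1 [ 0.61911602 -0.10336761  0.08184055] 0.0037009172585124837
c0 [ 0.5293437  -0.10259695  0.08281587] 0.004157209604532474
```

Stage: origin is at about (0.573, 0.0175) with yaw near 0, and the tray is centred at about (0.483, 0.336). I'll align the tool, close the gripper and move in behind the turnbuckle.

Call:
{"op": "arm_command", "data": {"deltas": [[0,0,0.1,0,0,0,1],[0,0,0.21,0,0,0,1],[0,0,0.318,0,0,0,1],[0,0,0.318,0,0,0,1]]}}

```text
time_s: 0.63
tcp_pos: [0.1953, -0.5936, 0.2414]
ee_rot: [[-1.0, 0.002, -0.0], [0.002, 1.0, 0.0], [0.0, 0.0, -1.0]]
wrist_force: [0.0, 0.1, -0.4]
gripper_width: 0.782
gripper_force: 0.0
```

Call:
{"op": "arm_command", "data": {"deltas": [[0,0,0,-1.4,3.7,0,1],[0,0,0,-2.8,7.4,0,1],[0,0,0,-4.2,11.1,0,1],[0,0,0,-5.6,14.8,0,1],[0,0,0,-7,18.5,0,1],[0,0,0,-8.4,22.2,0,1],[0,0,0,-9.8,25.9,0,1],[0,0,0,-11.2,29.6,0,1]]}}

```text
time_s: 1.3
tcp_pos: [0.3076, -0.296, 0.2418]
ee_rot: [[-1.0, -0.003, 0.001], [-0.003, 1.0, -0.0], [-0.001, -0.0, -1.0]]
wrist_force: [0.7, 0.7, -0.7]
gripper_width: 0.176
gripper_force: 0.0
```

Call:
{"op": "arm_command", "data": {"deltas": [[0,0,0,-1.4,3.7,0,1],[0,0,0,-2.8,7.4,0,1],[0,0,0,-4.2,11.1,0,1],[0,0,0,-5.6,14.8,0,1],[0,0,0,-7,18.5,0,1],[0,0,0,-8.4,22.2,0,1],[0,0,0,-11.95,31.55,0,1],[0,0,0,-11.95,31.55,0,1]]}}

```text
time_s: 1.97
tcp_pos: [0.4212, 0.0043, 0.2421]
ee_rot: [[-1.0, -0.004, 0.001], [-0.004, 1.0, 0.0], [-0.001, 0.0, -1.0]]
wrist_force: [0.9, -0.1, 0.1]
gripper_width: 0.008
gripper_force: 0.0
```

Run:
```python
from h import *
s=sense();print(s["tcp_pos"],s["ee_rot"],s["gripper_width"])
c=capture("scene");p=c["pixels"]
cv2.imwrite("pics/s1.png",cv2.resize(p[90:240,170:340],None,fx=4.5,fy=4,interpolation=cv2.INTER_CUBIC))
```

```text
[0.42115462 0.00428084 0.24210205] [[-9.99992593e-01 -3.57861944e-03  1.41700252e-03]
 [-3.57795458e-03  9.99993488e-01  4.71454624e-04]
 [-1.41868045e-03  4.66381161e-04 -9.99998885e-01]] 0.007850303590612149
```

View pics/s1.png

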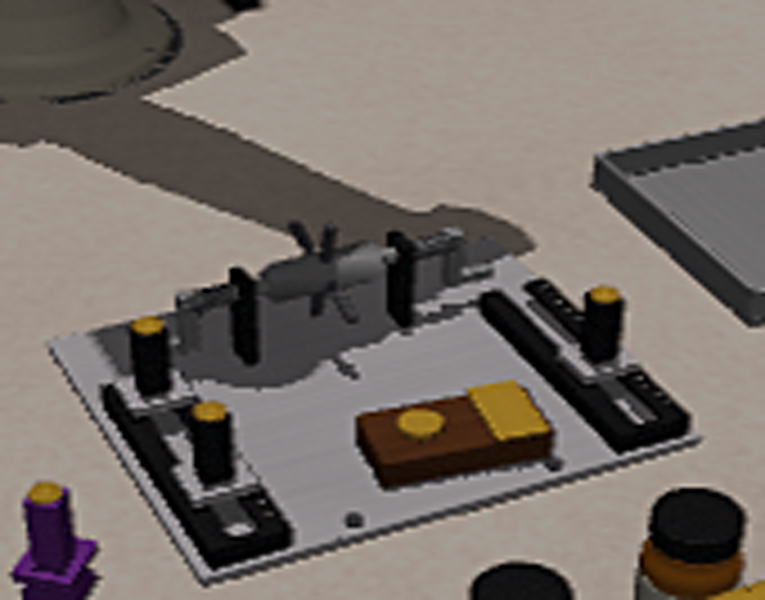

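The scene crop shows upper spoke tips at about (330,228) and (298,230), and lower ones at (345,315) and (318,312). I'll compare these with tips projected for several angles.

Run:
```python
from h import *
c=capture("scene")
for t in range(0,90,15):
    T=[(.491+.045*np.sin(np.radians(t+k)),.0175,.062+.045*np.cos(np.radians(t+k))) for k in(0,90,180,270)]
    print(t,((proj(c,T)-[170,90])*[4.5,4]).round().astype(int).tolist())
print(sense()["tcp_pos"])
```

```text
0 [[323, 212], [358, 308], [325, 327], [293, 236]]
15 [[332, 224], [356, 321], [317, 315], [294, 223]]
30 [[340, 238], [353, 331], [309, 301], [296, 212]]
45 [[347, 255], [348, 337], [303, 286], [301, 205]]
60 [[353, 273], [341, 338], [298, 269], [307, 203]]
75 [[356, 291], [333, 334], [294, 252], [315, 205]]
[0.42314152 0.00654666 0.24195863]
```

Call:
{"op": "arm_command", "data": {"deltas": [[0,0,0,0,0,0,1],[0,0,0,0,0,0,1],[0,0,0,0,0,0,1]]}}

```text
time_s: 2.32
tcp_pos: [0.4205, 0.0012, 0.2415]
ee_rot: [[-1.0, 0.001, -0.0], [0.001, 1.0, -0.0], [0.0, -0.0, -1.0]]
wrist_force: [-0.6, -0.7, 0.6]
gripper_width: 0.004
gripper_force: 0.0
```

Call:
{"op": "arm_command", "data": {"deltas": [[0,0,0,-2.3,0.8,2,1],[0,0,0,-4.6,1.6,5,1],[0,0,0,-4.6,1.6,8.5,1],[0,0,0,-4.6,1.6,12,1],[0,0,0,-4.6,1.6,13.8,1],[0,0,0,-6,1.6,13.8,1],[0,0,0,-8.1,1.6,13.8,1],[0,0,0,-8.1,1.6,13.8,1]]}}

```text
time_s: 2.98
tcp_pos: [0.5035, 0.0165, 0.1029]
ee_rot: [[-1.0, 0.002, -0.001], [0.002, 1.0, -0.001], [0.001, -0.001, -1.0]]
wrist_force: [0.9, -0.8, 1.7]
gripper_width: 0.006
gripper_force: 0.2
```

Run:
```python
from h import *
s=sense();print(s["tcp_pos"],s["wrist_force"])
c=capture("scene");p=c["pixels"]
cv2.imwrite("pics/s2.png",cv2.resize(p[90:240,170:340],None,fx=4.5,fy=4,interpolation=cv2.INTER_CUBIC))
```

```text
[0.50345539 0.01646091 0.10288073] [ 0.90588579 -0.77526919  1.66795616]
```

View pics/s2.png

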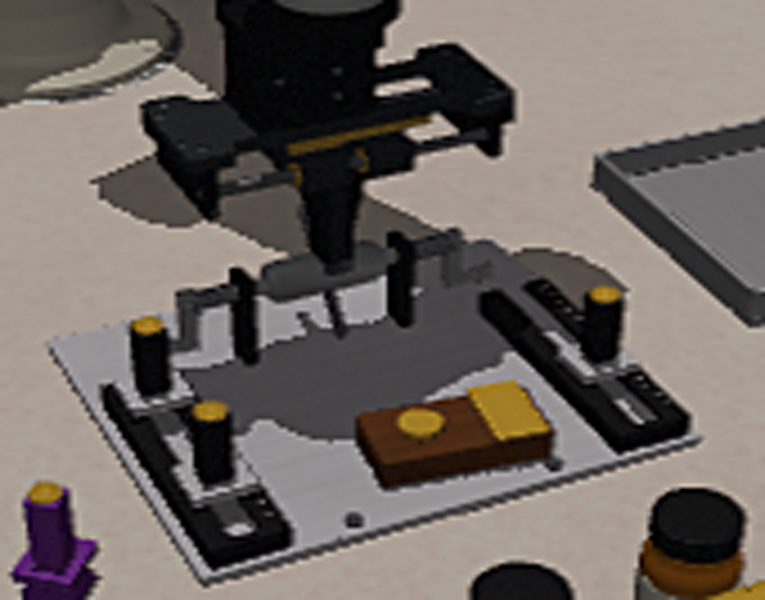

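Call:
{"op": "arm_command", "data": {"deltas": [[0,0,0,0,0,-3.4,1],[0,0,0,1.5,0,-3.6,1],[0,0,0,4.5,0,-3.6,1],[0,0,0,6.3,0,-3,1],[0,0,0,6.3,0,0,1],[0,0,0,4,0,0,1],[0,0,0,2,0,0,1],[0,0,0,0,0,0,1]]}}

```text
time_s: 3.7
tcp_pos: [0.4982, 0.0164, 0.1029]
ee_rot: [[-1.0, 0.002, -0.007], [0.002, 1.0, -0.001], [0.007, -0.001, -1.0]]
wrist_force: [-5.0, 0.5, 0.1]
gripper_width: 0.005
gripper_force: 1.8
```

Run:
```python
from h import *
s=sense();print(s["tcp_pos"],s["wrist_force"])
c=capture("scene");p=c["pixels"]
cv2.imwrite("pics/s3.png",cv2.resize(p[120:190,210:280],None,fx=6,fy=6,interpolation=cv2.INTER_CUBIC))
```

```text
[0.49820223 0.0163956  0.10288577] [-5.00955098  0.48359512  0.12743405]
```

View pics/s3.png

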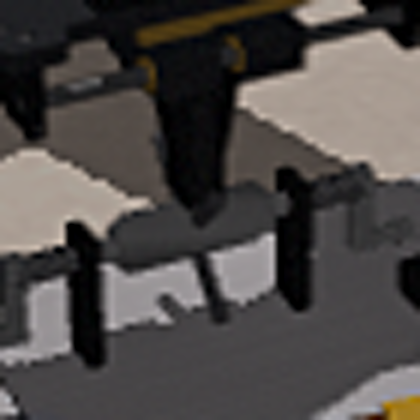

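Call:
{"op": "arm_command", "data": {"deltas": [[0,0,0,0,0,-3.4,1],[0,0,0,1.5,0,-3.6,1],[0,0,0,4.5,0,-3.6,1],[0,0,0,6.3,0,-3,1],[0,0,0,6.3,0,0,1],[0,0,0,4,0,0,1],[0,0,0,2,0,0,1],[0,0,0,0,0,0,1]]}}

```text
time_s: 4.42
tcp_pos: [0.4981, 0.0166, 0.1029]
ee_rot: [[-1.0, 0.002, -0.007], [0.002, 1.0, -0.001], [0.007, -0.001, -1.0]]
wrist_force: [-4.2, -0.2, -0.0]
gripper_width: 0.004
gripper_force: 1.8
```

Call:
{"op": "arm_command", "data": {"deltas": [[0,0,0,0,0,-3.4,1],[0,0,0,1.5,0,-3.6,1],[0,0,0,4.5,0,-3.6,1],[0,0,0,6.3,0,-3,1],[0,0,0,6.3,0,0,1],[0,0,0,4,0,0,1],[0,0,0,2,0,0,1],[0,0,0,0,0,0,1]]}}

```text
time_s: 5.08
tcp_pos: [0.498, 0.0166, 0.1029]
ee_rot: [[-1.0, 0.002, -0.007], [0.002, 1.0, -0.001], [0.007, -0.001, -1.0]]
wrist_force: [-4.7, -0.1, -0.5]
gripper_width: 0.005
gripper_force: 1.9
```

Call:
{"op": "arm_command", "data": {"deltas": [[0,0,0,0,0,-3.4,1],[0,0,0,1.5,0,-3.6,1],[0,0,0,4.5,0,-3.6,1],[0,0,0,6.3,0,-3,1],[0,0,0,6.3,0,0,1],[0,0,0,4,0,0,1],[0,0,0,2,0,0,1],[0,0,0,0,0,0,1]]}}

```text
time_s: 5.75
tcp_pos: [0.498, 0.0166, 0.1029]
ee_rot: [[-1.0, 0.002, -0.007], [0.002, 1.0, -0.001], [0.007, -0.001, -1.0]]
wrist_force: [-3.7, 0.6, 0.0]
gripper_width: 0.005
gripper_force: 1.9
```

Run:
```python
from h import *
c=capture("scene");p=c["pixels"]
cv2.imwrite("pics/s4.png",cv2.resize(p[120:190,200:290],None,fx=7,fy=7,interpolation=cv2.INTER_CUBIC))
```

```text
(no output)
```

View pics/s4.png

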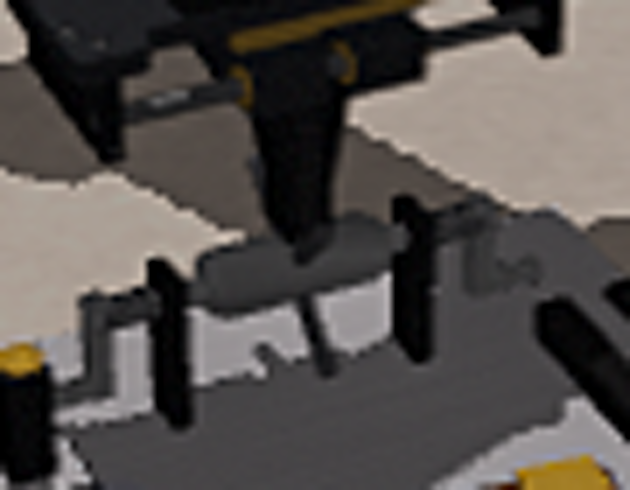

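The pushes work: the spoke returns to the same place after each one, and the left leg has moved inward from column ~271 to ~268.6.

Call:
{"op": "arm_command", "data": {"deltas": [[0,0,0,0,0,-3.4,1],[0,0,0,1.5,0,-3.6,1],[0,0,0,4.5,0,-3.6,1],[0,0,0,6.3,0,-3,1],[0,0,0,6.3,0,0,1],[0,0,0,4,0,0,1],[0,0,0,2,0,0,1],[0,0,0,0,0,0,1]]}}

```text
time_s: 6.47
tcp_pos: [0.4981, 0.0168, 0.103]
ee_rot: [[-1.0, 0.002, -0.006], [0.002, 1.0, -0.001], [0.006, -0.001, -1.0]]
wrist_force: [-5.3, 0.3, 0.6]
gripper_width: 0.005
gripper_force: 1.8
```

Call:
{"op": "arm_command", "data": {"deltas": [[0,0,0,0,0,-3.4,1],[0,0,0,1.5,0,-3.6,1],[0,0,0,4.5,0,-3.6,1],[0,0,0,6.3,0,-3,1],[0,0,0,6.3,0,0,1],[0,0,0,4,0,0,1],[0,0,0,2,0,0,1],[0,0,0,0,0,0,1]]}}

```text
time_s: 7.13
tcp_pos: [0.498, 0.0168, 0.1029]
ee_rot: [[-1.0, 0.002, -0.007], [0.002, 1.0, -0.001], [0.007, -0.001, -1.0]]
wrist_force: [-4.8, 0.3, 0.4]
gripper_width: 0.004
gripper_force: 1.9
```

Call:
{"op": "arm_command", "data": {"deltas": [[0,0,0,0,0,-3.4,1],[0,0,0,1.5,0,-3.6,1],[0,0,0,4.5,0,-3.6,1],[0,0,0,6.3,0,-3,1],[0,0,0,6.3,0,0,1],[0,0,0,4,0,0,1],[0,0,0,2,0,0,1],[0,0,0,0,0,0,1]]}}

```text
time_s: 7.8
tcp_pos: [0.498, 0.0168, 0.103]
ee_rot: [[-1.0, 0.002, -0.006], [0.002, 1.0, -0.001], [0.006, -0.001, -1.0]]
wrist_force: [-4.3, -0.2, 0.5]
gripper_width: 0.005
gripper_force: 1.9
```

Call:
{"op": "arm_command", "data": {"deltas": [[0,0,0,0,0,-3.4,1],[0,0,0,1.5,0,-3.6,1],[0,0,0,4.5,0,-3.6,1],[0,0,0,6.3,0,-3,1],[0,0,0,6.3,0,0,1],[0,0,0,4,0,0,1],[0,0,0,2,0,0,1],[0,0,0,0,0,0,1]]}}

```text
time_s: 8.47
tcp_pos: [0.498, 0.0168, 0.103]
ee_rot: [[-1.0, 0.002, -0.007], [0.002, 1.0, -0.001], [0.007, -0.001, -1.0]]
wrist_force: [-5.3, 0.5, 0.4]
gripper_width: 0.006
gripper_force: 1.9
```

Call:
{"op": "arm_command", "data": {"deltas": [[0,0,0,0,0,-3.4,1],[0,0,0,1.5,0,-3.6,1],[0,0,0,4.5,0,-3.6,1],[0,0,0,6.3,0,-3,1],[0,0,0,6.3,0,0,1],[0,0,0,4,0,0,1],[0,0,0,2,0,0,1],[0,0,0,0,0,0,1]]}}

```text
time_s: 9.13
tcp_pos: [0.498, 0.0168, 0.1029]
ee_rot: [[-1.0, 0.002, -0.007], [0.002, 1.0, -0.001], [0.007, -0.001, -1.0]]
wrist_force: [-5.1, 0.2, 0.2]
gripper_width: 0.009
gripper_force: 1.9
```

Call:
{"op": "arm_command", "data": {"deltas": [[0,0,0,0,0,-3.4,1],[0,0,0,1.5,0,-3.6,1],[0,0,0,4.5,0,-3.6,1],[0,0,0,6.3,0,-3,1],[0,0,0,6.3,0,0,1],[0,0,0,4,0,0,1],[0,0,0,2,0,0,1],[0,0,0,0,0,0,1]]}}

```text
time_s: 9.8
tcp_pos: [0.498, 0.0168, 0.103]
ee_rot: [[-1.0, 0.002, -0.006], [0.002, 1.0, -0.001], [0.006, -0.001, -1.0]]
wrist_force: [-4.8, 0.1, 0.6]
gripper_width: 0.006
gripper_force: 1.9
```

Call:
{"op": "arm_command", "data": {"deltas": [[0,0,0,0,0,-3.4,1],[0,0,0,1.5,0,-3.6,1],[0,0,0,4.5,0,-3.6,1],[0,0,0,6.3,0,-3,1],[0,0,0,6.3,0,0,1],[0,0,0,5,0,0,1],[0,0,0,4,0,0,1],[0,0,0,3,0,0,1]]}}

```text
time_s: 10.47
tcp_pos: [0.4716, 0.0177, 0.1042]
ee_rot: [[-1.0, 0.001, 0.0], [0.001, 1.0, 0.0], [-0.0, 0.0, -1.0]]
wrist_force: [-2.9, 1.0, 1.9]
gripper_width: 0.005
gripper_force: 1.1
```

Call:
{"op": "arm_command", "data": {"deltas": [[0,0,0,-1,0,0,1],[0,0,0,-2,0,0,1],[0,0,0,-3,0,0,1],[0,0,0,-3,0,0,1]]}}

```text
time_s: 10.8
tcp_pos: [0.5052, 0.0185, 0.1039]
ee_rot: [[-1.0, 0.0, 0.004], [0.0, 1.0, 0.001], [-0.004, 0.001, -1.0]]
wrist_force: [0.3, -0.4, -0.1]
gripper_width: 0.008
gripper_force: 0.3
```

Call:
{"op": "arm_command", "data": {"deltas": [[0,0,0,0,0,-3.4,1],[0,0,0,1.5,0,-3.6,1],[0,0,0,4.5,0,-3.6,1],[0,0,0,6.3,0,-3,1],[0,0,0,6.3,0,0,1],[0,0,0,5,0,0,1],[0,0,0,4,0,0,1],[0,0,0,3.5,0,0,1]]}}

```text
time_s: 11.47
tcp_pos: [0.469, 0.0185, 0.1041]
ee_rot: [[-1.0, -0.0, 0.002], [-0.0, 1.0, 0.0], [-0.002, 0.0, -1.0]]
wrist_force: [-1.3, -0.6, 0.5]
gripper_width: 0.009
gripper_force: 0.9
```

Call:
{"op": "arm_command", "data": {"deltas": [[0,0,0,-0.2,0,0,1],[0,0,0,-0.4,0,0,1],[0,0,0,-0.4,0,0,1]]}}

```text
time_s: 11.72
tcp_pos: [0.4722, 0.0185, 0.104]
ee_rot: [[-1.0, 0.0, 0.002], [0.0, 1.0, 0.001], [-0.002, 0.001, -1.0]]
wrist_force: [-0.5, -0.8, -0.5]
gripper_width: 0.004
gripper_force: 0.0
```

Call:
{"op": "arm_command", "data": {"deltas": [[0,0,0,-0.2,0,0,1],[0,0,0,-0.3,0,0,1],[0,0,0,-0.3,0,0,1]]}}

```text
time_s: 11.97
tcp_pos: [0.4743, 0.0182, 0.1037]
ee_rot: [[-1.0, 0.0, 0.001], [0.0, 1.0, 0.0], [-0.001, 0.0, -1.0]]
wrist_force: [-0.2, 0.5, 0.1]
gripper_width: 0.005
gripper_force: 0.3
```

Run:
```python
from h import *
c=capture("scene");p=c["pixels"];t=capture("top")["pixels"]
a=cv2.resize(p[120:190,200:290],None,fx=7,fy=7,interpolation=cv2.INTER_CUBIC)
cv2.imwrite("pics/s5.png",a)
```

```text
(no output)
```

View pics/s5.png

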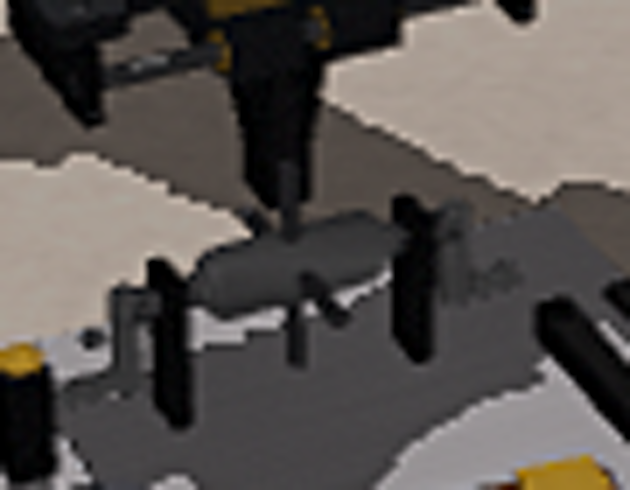

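A spoke is nearly upright at (290,190) and the left leg is drawn in further, at (452,250). I'll push gently on to the stop.

Call:
{"op": "arm_command", "data": {"deltas": [[0,0,0,-0.2,0,0,1],[0,0,0,-0.4,0,0,1],[0,0,0,-0.4,0,0,1]]}}

```text
time_s: 12.32
tcp_pos: [0.477, 0.0179, 0.1033]
ee_rot: [[-1.0, 0.001, -0.003], [0.001, 1.0, -0.001], [0.003, -0.001, -1.0]]
wrist_force: [-4.7, 1.1, 3.9]
gripper_width: 0.003
gripper_force: 2.2
```

Call:
{"op": "arm_command", "data": {"deltas": [[0,0,0,-0.2,0,0,1],[0,0,0,-0.2,0,0,1],[0,0,0,-0.2,0,0,1]]}}

```text
time_s: 12.57
tcp_pos: [0.4772, 0.0176, 0.103]
ee_rot: [[-1.0, 0.001, -0.006], [0.001, 1.0, -0.001], [0.006, -0.001, -1.0]]
wrist_force: [-7.9, 1.0, 5.2]
gripper_width: 0.005
gripper_force: 4.0
```

Call:
{"op": "arm_command", "data": {"deltas": [[0,0,0,-0.2,0,0,1],[0,0,0,-0.2,0,0,1],[0,0,0,-0.2,0,0,1]]}}

```text
time_s: 12.82
tcp_pos: [0.4774, 0.0173, 0.1027]
ee_rot: [[-1.0, 0.002, -0.01], [0.002, 1.0, -0.002], [0.01, -0.002, -1.0]]
wrist_force: [-11.3, 2.6, 8.5]
gripper_width: 0.01
gripper_force: 6.2
```

The stop is firm: 11 N at the expected x of 0.477. I'll back off, rise and go over to carrier0.

Call:
{"op": "arm_command", "data": {"deltas": [[0,0,0,1.5,0,0,1],[0,0,0,2,0,-1,1],[0,0,0,2,0,-4,0.1],[0,0,0,2,0,-7.6,0.1],[0,0,0,0,-2,-7.6,0.1],[0,0,0,-2,-5,-7.6,0.1],[0,0,0,-4,-8.5,-7.6,0.1],[0,0,0,-4.7,-12,-7.6,0.1]]}}

```text
time_s: 13.48
tcp_pos: [0.5327, -0.1031, 0.1813]
ee_rot: [[-1.0, -0.002, 0.006], [-0.002, 1.0, -0.001], [-0.006, -0.001, -1.0]]
wrist_force: [1.0, -0.1, -0.1]
gripper_width: 0.376
gripper_force: 0.0
```

Call:
{"op": "arm_command", "data": {"deltas": [[0,0,0,0,0,0,0.1],[0,0,0,0,0,0,0.1],[0,0,0,0,0,0,0.1]]}}

```text
time_s: 13.73
tcp_pos: [0.5294, -0.102, 0.18]
ee_rot: [[-1.0, 0.001, 0.001], [0.001, 1.0, 0.0], [-0.001, 0.0, -1.0]]
wrist_force: [-0.0, 0.0, -0.4]
gripper_width: 0.443
gripper_force: 0.0
```

Run:
```python
from h import *
c=capture("top");print(gold(c)[-6:],sense()["tcp_pos"])
cv2.imwrite("pics/t6.png",cv2.resize(c["pixels"][175:285,110:330],None,fx=3.6,fy=3.6,interpolation=cv2.INTER_CUBIC))
```

```text
[((np.float64(171.0), np.float64(144.1)), 14), ((np.float64(7.0), np.float64(183.0)), 3), ((np.float64(335.7), np.float64(190.8)), 22), ((np.float64(260.1), np.float64(196.6)), 72), ((np.float64(301.9), np.float64(197.4)), 19), ((np.float64(216.1), np.float64(201.7)), 24)] [ 0.52919611 -0.10144828  0.18003976]
```

View pics/t6.png

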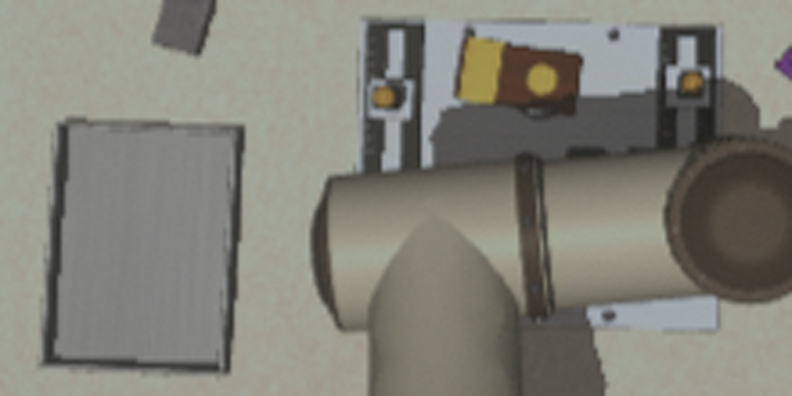

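The arm hides the turnbuckle and carrier0. The tray and the far carriers haven't moved. I'll descend onto carrier0 and grip it.

Call:
{"op": "arm_command", "data": {"deltas": [[0,0,0,0,-0.1,3.5,0.1],[0,0,0,0,-0.1,7,0.1],[0,0,0,0,-0.1,10,0.1],[0,0,0,0,-0.1,12,0.1],[0,0,0,0,-0.1,12,0.1],[0,0,0,0,-0.1,12,0.1]]}}

```text
time_s: 14.28
tcp_pos: [0.5289, -0.1019, 0.0594]
ee_rot: [[-1.0, -0.002, -0.001], [-0.002, 1.0, -0.001], [0.001, -0.001, -1.0]]
wrist_force: [-0.3, -0.7, 0.6]
gripper_width: 0.452
gripper_force: 0.0
```

Call:
{"op": "arm_command", "data": {"deltas": [[0,0,0,0,0,0,1],[0,0,0,0,0,0,1],[0,0,0,0,0,0,1],[0,0,0,0,0,0,1],[0,0,0,0,0,0,1],[0,0,0,0,0,0,1]]}}

```text
time_s: 14.78
tcp_pos: [0.5297, -0.1028, 0.0607]
ee_rot: [[-1.0, 0.0, 0.002], [0.0, 1.0, 0.0], [-0.002, 0.0, -1.0]]
wrist_force: [-1.4, 1.9, 5.6]
gripper_width: 0.206
gripper_force: 30.0
```

Call:
{"op": "arm_command", "data": {"deltas": [[0,0,0,1,0,0,1],[0,0,0,2,0,0,1],[0,0,0,3,0,0,1],[0,0,0,4,0,0,1],[0,0,0,5,0,0,1],[0,0,0,6,0,0,1],[0,0,0,6.6,0,0,1],[0,0,0,6.6,0,0,1]]}}

```text
time_s: 15.45
tcp_pos: [0.4624, -0.1029, 0.0606]
ee_rot: [[-1.0, -0.0, 0.003], [-0.0, 1.0, 0.0], [-0.003, 0.0, -1.0]]
wrist_force: [1.1, 0.8, 8.2]
gripper_width: 0.203
gripper_force: 30.0
```

Call:
{"op": "arm_command", "data": {"deltas": [[0,0,0,0,0,-0.5,1],[0,0,0,0,0,-1.5,1],[0,0,0,0,0,-3,1],[0,0,0,0,0,-3,1]]}}

```text
time_s: 15.78
tcp_pos: [0.462, -0.1029, 0.0906]
ee_rot: [[-1.0, 0.0, -0.0], [0.0, 1.0, 0.0], [0.0, 0.0, -1.0]]
wrist_force: [0.9, 0.8, -2.0]
gripper_width: 0.206
gripper_force: 30.0
```

Run:
```python
from h import *
s=sense();print(s["tcp_pos"],s["wrist_force"],s["gripper_width"])
c=capture("scene")
cv2.imwrite("pics/s7.png",cv2.resize(c["pixels"][80:230,160:390],None,fx=3.4,fy=3.4,interpolation=cv2.INTER_CUBIC))
```

```text
[ 0.46200168 -0.10294625  0.09059678] [ 0.8889294   0.78412612 -1.99740999] 0.20604953887172298
```

View pics/s7.png

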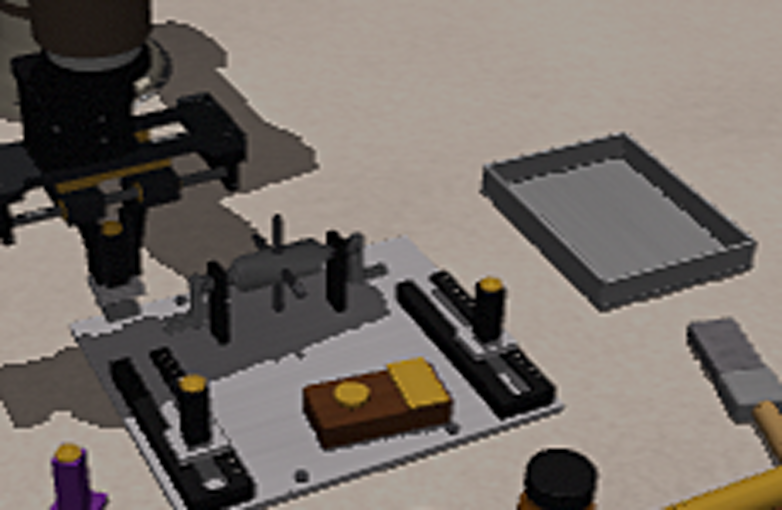

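Carrier0 is lifted clear and hanging at (110,270), the turnbuckle spoke is upright at (278,230), and the tray is in place. Next is a numeric tray check from the top view, and then the carry.

Call:
{"op": "arm_command", "data": {"deltas": [[0,0,0,0,0,-4,1],[0,0,0,0,0,-8,1],[0,0,0,0,0,-11,1],[0,0,0,0,0,-11,1]]}}

```text
time_s: 16.17
tcp_pos: [0.4654, -0.103, 0.2044]
ee_rot: [[-1.0, -0.001, 0.01], [-0.001, 1.0, -0.0], [-0.01, -0.0, -1.0]]
wrist_force: [0.8, 0.5, -0.6]
gripper_width: 0.204
gripper_force: 30.0
```

```bash
cat >> h.py <<'E'
def tray(c):
    h=cv2.cvtColor(c["pixels"],cv2.COLOR_BGR2HSV);m=(h[...,1]<14).astype(np.uint8)*255
    m[:190]=0;m[310:]=0;m[:,:90]=0;m[:,205:]=0
    m=cv2.morphologyEx(m,cv2.MORPH_OPEN,np.ones((3,3)))
    n,l,st,ce=cv2.connectedComponentsWithStats(m);i=1+np.argmax(st[1:,4])
    r=cv2.minAreaRect(cv2.findNonZero((l==i).astype(np.uint8)));return r,onz(c,r[0],.02).round(4)
E
python3 - <<'E'
from h import *
s=sense();print(s["tcp_pos"],s["gripper_width"]);print(tray(capture("top")))
E
```

```text
[ 0.46542795 -0.10296602  0.20442228] 0.204141412862256
(((149.0, 243.5), (52.77622985839844, 68.8479995727539), 2.4895527362823486), array([0.4805, 0.3396, 0.02  ]))
```

Call:
{"op": "arm_command", "data": {"deltas": [[0,0,0,0,3.5,0,1],[0,0,0,0.5,7.5,0,1],[0,0,0,1,11.5,0,1],[0,0,0,1.5,15.5,0,1],[0,0,0,2,19.5,0,1],[0,0,0,2.5,23.5,0,1],[0,0,0,3,27.5,0,1],[0,0,0,3.5,31,0,1]]}}

```text
time_s: 16.88
tcp_pos: [0.4258, 0.2082, 0.1968]
ee_rot: [[-1.0, 0.0, -0.005], [0.0, 1.0, -0.003], [0.005, -0.003, -1.0]]
wrist_force: [0.6, 0.1, -0.2]
gripper_width: 0.206
gripper_force: 30.0
```

Call:
{"op": "arm_command", "data": {"deltas": [[0,0,0,0,3.5,0,1],[0,0,0,0,7,0,1],[0,0,0,0,10,0,1],[0,0,0,0,13,0,1],[0,0,0,0,13,0,1],[0,0,0,0,13,0,1]]}}

```text
time_s: 17.38
tcp_pos: [0.4265, 0.3371, 0.1961]
ee_rot: [[-1.0, -0.001, -0.005], [-0.001, 1.0, -0.005], [0.005, -0.005, -1.0]]
wrist_force: [0.6, -0.2, -0.6]
gripper_width: 0.205
gripper_force: 30.0
```

Call:
{"op": "arm_command", "data": {"deltas": [[0,0,0,0,0,4,1],[0,0,0,0,0,8,1],[0,0,0,0,0,11.5,1],[0,0,0,0,0,13,1],[0,0,0,0,0,13.6,1],[0,0,0,0,0,13.9,1],[0,0,0,0,0,13.9,1]]}}

```text
time_s: 17.97
tcp_pos: [0.4281, 0.3364, 0.0603]
ee_rot: [[-1.0, 0.001, -0.001], [0.001, 1.0, -0.001], [0.001, -0.001, -1.0]]
wrist_force: [0.0, 0.0, -0.6]
gripper_width: 0.202
gripper_force: 30.0
```

Call:
{"op": "arm_command", "data": {"deltas": [[0,0,0,0,0,0.2,1],[0,0,0,0,0,0.35,1],[0,0,0,0,0,0.35,1]]}}

```text
time_s: 18.22
tcp_pos: [0.4284, 0.3375, 0.0579]
ee_rot: [[-1.0, 0.0, 0.001], [0.0, 1.0, 0.002], [-0.001, 0.002, -1.0]]
wrist_force: [-1.1, 0.1, -0.8]
gripper_width: 0.204
gripper_force: 30.0
```

Call:
{"op": "arm_command", "data": {"deltas": [[0,0,0,0,0,0.15,1],[0,0,0,0,0,0.15,1],[0,0,0,0,0,0.15,0.1],[0,0,0,0,0,0.15,0.1],[0,0,0,0,0,0.15,0.1]]}}

```text
time_s: 18.63
tcp_pos: [0.4281, 0.3372, 0.0556]
ee_rot: [[-1.0, 0.0, 0.0], [0.0, 1.0, 0.0], [-0.0, 0.0, -1.0]]
wrist_force: [0.2, -0.0, -0.4]
gripper_width: 0.349
gripper_force: 0.0
```

Call:
{"op": "arm_command", "data": {"deltas": [[0,0,0,0,0,-3,0.1],[0,0,0,0,0,-7,0.1],[0,0,0,0,0,-11,0.1],[0,0,0,0,0,-13,0.1],[0,0,0,-2,-3.5,-13,0.1],[0,0,0,-4,-7,-13,0.1],[0,0,0,-6,-10.5,-13,0.1],[0,0,0,-8,-14,-13,0.1]]}}

```text
time_s: 19.3
tcp_pos: [0.5084, 0.1959, 0.1858]
ee_rot: [[-1.0, -0.001, 0.0], [-0.001, 1.0, 0.0], [-0.0, 0.0, -1.0]]
wrist_force: [-0.1, 0.6, -0.2]
gripper_width: 0.449
gripper_force: 0.0
```

Call:
{"op": "arm_command", "data": {"deltas": [[0,0,0,-2,-3.5,0,0.1],[0,0,0,-4,-7,0,0.1],[0,0,0,-6,-10.5,0,0.1],[0,0,0,-8,-14,0,0.1],[0,0,0,-9,-18,0,0.1],[0,0,0,-10,-22,0,0.1],[0,0,0,-11,-26,0,0.1],[0,0,0,-11,-30,0,0.1]]}}

```text
time_s: 19.97
tcp_pos: [0.6192, -0.1049, 0.185]
ee_rot: [[-1.0, 0.0, 0.0], [0.0, 1.0, -0.0], [-0.0, -0.0, -1.0]]
wrist_force: [0.8, -0.8, 0.3]
gripper_width: 0.447
gripper_force: 0.0
```

Call:
{"op": "arm_command", "data": {"deltas": [[0,0,0,0,0,0,0.1],[0,0,0,0,0,0,0.1]]}}

```text
time_s: 20.13
tcp_pos: [0.6175, -0.1053, 0.1848]
ee_rot: [[-1.0, 0.004, -0.001], [0.004, 1.0, 0.0], [0.001, 0.0, -1.0]]
wrist_force: [0.3, 0.3, 0.2]
gripper_width: 0.448
gripper_force: 0.0
```

Run:
```python
from h import *
s=sense();print(s["tcp_pos"],s["gripper_width"])
t=capture("top");print([(g,onz(t,g[0],.081)) for g in gold(t) if g[0][1]>185],tray(t))
print([g for g in gold(capture("scene")) if 150<g[0][0]<400])
```

```text
[ 0.61753775 -0.10527681  0.18479506] 0.4483715575302894
[(((np.float64(136.9), np.float64(269.1)), 24), array([0.41236594, 0.35449467, 0.081     ]))] (((142.96310424804688, 249.1439666748047), (51.19917297363281, 69.09308624267578), 1.8476102352142334), array([0.4637, 0.3568, 0.02  ]))
[((np.float64(333.5), np.float64(112.0)), 14), ((np.float64(192.7), np.float64(140.3)), 3), ((np.float64(304.1), np.float64(163.3)), 21), ((np.float64(216.1), np.float64(193.2)), 12), ((np.float64(285.5), np.float64(198.3)), 10), ((np.float64(263.0), np.float64(199.0)), 3), ((np.float64(179.0), np.float64(214.1)), 7), ((np.float64(323.6), np.float64(233.8)), 18)]
```

The tray was knocked by about (−17, +18) mm, and carrier0 moved along with it, still upright. Next is carrier1.

Call:
{"op": "arm_command", "data": {"deltas": [[0,0,0,-0.15,0.25,3.5,0.1],[0,0,0,-0.15,0.25,7,0.1],[0,0,0,-0.15,0.25,10,0.1],[0,0,0,-0.15,0.25,12.4,0.1],[0,0,0,-0.15,0.25,12.4,0.1],[0,0,0,-0.15,0.25,12.4,0.1]]}}

```text
time_s: 20.73
tcp_pos: [0.6191, -0.0991, 0.0608]
ee_rot: [[-1.0, -0.002, -0.003], [-0.002, 1.0, -0.001], [0.003, -0.001, -1.0]]
wrist_force: [0.3, -1.0, 0.3]
gripper_width: 0.45
gripper_force: 0.0
```

Call:
{"op": "arm_command", "data": {"deltas": [[0,0,0,0,0,0,1],[0,0,0,0,0,0,1],[0,0,0,0,0,0,1],[0,0,0,0,0,0,1],[0,0,0,0,0,0,1],[0,0,0,0,0,0,1]]}}

```text
time_s: 21.23
tcp_pos: [0.6202, -0.1009, 0.0629]
ee_rot: [[-1.0, 0.0, 0.002], [0.0, 1.0, -0.001], [-0.002, -0.001, -1.0]]
wrist_force: [0.2, -2.2, 3.8]
gripper_width: 0.209
gripper_force: 29.9
```

Call:
{"op": "arm_command", "data": {"deltas": [[0,0,0,1,0,0,1],[0,0,0,2,0,0,1],[0,0,0,3,0,0,1],[0,0,0,4,0,0,1],[0,0,0,5,0,0,1],[0,0,0,6,0,0,1],[0,0,0,7,0,0,1],[0,0,0,8,0,0,1]]}}

```text
time_s: 21.9
tcp_pos: [0.5413, -0.1006, 0.0629]
ee_rot: [[-1.0, -0.0, 0.006], [-0.0, 1.0, -0.0], [-0.006, -0.0, -1.0]]
wrist_force: [3.2, -3.4, 3.9]
gripper_width: 0.206
gripper_force: 29.8
```

Call:
{"op": "arm_command", "data": {"deltas": [[0,0,0,1,-0.1,0,1],[0,0,0,2,-0.1,0,1],[0,0,0,3,-0.1,0,1],[0,0,0,4,-0.1,0,1],[0,0,0,5,-0.1,0,1],[0,0,0,6,-0.1,0,1],[0,0,0,7,-0.1,0,1],[0,0,0,7.8,-0.1,0,1]]}}

```text
time_s: 22.57
tcp_pos: [0.4623, -0.1009, 0.0626]
ee_rot: [[-1.0, -0.001, 0.005], [-0.001, 1.0, 0.001], [-0.005, 0.001, -1.0]]
wrist_force: [9.6, -0.8, 3.9]
gripper_width: 0.202
gripper_force: 30.0
```

Call:
{"op": "arm_command", "data": {"deltas": [[0,0,0,0,0,0,1],[0,0,0,0,0,-0.5,1],[0,0,0,0,0,-1.5,1],[0,0,0,0,0,-4,1],[0,0,0,0,0,-8,1],[0,0,0,0,0,-12,1],[0,0,0,0,0,-14,1],[0,0,0,0,0,-14,1]]}}

```text
time_s: 23.23
tcp_pos: [0.4624, -0.1011, 0.2056]
ee_rot: [[-1.0, -0.0, 0.006], [-0.0, 1.0, 0.001], [-0.006, 0.001, -1.0]]
wrist_force: [0.8, -1.2, -1.0]
gripper_width: 0.205
gripper_force: 30.0
```

Run:
```python
from h import *
s=sense();print(s["tcp_pos"],s["gripper_width"])
t=capture("top");print([(g,onz(t,g[0],.081)) for g in gold(t) if g[0][1]>185],tray(t))
```

```text
[ 0.46237663 -0.10109028  0.20559381] 0.20450566610530344
[(((np.float64(335.7), np.float64(190.8)), 22), array([ 0.64185138, -0.19605408,  0.081     ])), (((np.float64(260.0), np.float64(196.8)), 65), array([0.62091882, 0.01532921, 0.081     ])), (((np.float64(216.2), np.float64(201.6)), 23), array([0.60502874, 0.13801726, 0.081     ])), (((np.float64(136.9), np.float64(269.1)), 24), array([0.41236594, 0.35449467, 0.081     ]))] (((143.14697265625, 249.17874145507812), (52.19218444824219, 68.91058349609375), 2.2025980949401855), array([0.4636, 0.3563, 0.02  ]))
```

Call:
{"op": "arm_command", "data": {"deltas": [[0,0,0,0,3.5,0,1],[0,0,0,0,7.5,0,1],[0,0,0,0,11.5,0,1],[0,0,0,0,15.5,0,1],[0,0,0,0,19.5,0,1],[0,0,0,0,23.5,0,1],[0,0,0,-0.4,27.5,0,1],[0,0,0,-0.8,31,0,1]]}}

```text
time_s: 23.95
tcp_pos: [0.4669, 0.2098, 0.1988]
ee_rot: [[-1.0, -0.0, -0.006], [-0.0, 1.0, -0.003], [0.006, -0.003, -1.0]]
wrist_force: [-0.1, -1.1, -0.4]
gripper_width: 0.206
gripper_force: 30.0
```

Call:
{"op": "arm_command", "data": {"deltas": [[0,0,0,0,3.5,0,1],[0,0,0,0,7,0,1],[0,0,0,0,10,0,1],[0,0,0,0,13,0,1],[0,0,0,0,14.6,0,1],[0,0,0,0,14.6,0,1],[0,0,0,0,14.6,0,1]]}}

```text
time_s: 24.53
tcp_pos: [0.4681, 0.3539, 0.1989]
ee_rot: [[-1.0, -0.0, -0.005], [-0.0, 1.0, -0.004], [0.005, -0.004, -1.0]]
wrist_force: [0.8, -0.6, -1.1]
gripper_width: 0.203
gripper_force: 30.0
```

Run:
```python
from h import *
s=sense();print(s["tcp_pos"],s["gripper_width"])
t=capture("scene");print(gold(t))
cv2.imwrite("pics/s8.png",cv2.resize(t["pixels"][60:200,190:400],None,fx=3.7,fy=3.7,interpolation=cv2.INTER_CUBIC))
```

```text
[0.46807854 0.35393285 0.19888551] 0.20316459023346434
[((np.float64(296.7), np.float64(10.3)), 7), ((np.float64(135.7), np.float64(23.2)), 18), ((np.float64(352.5), np.float64(75.5)), 4), ((np.float64(333.5), np.float64(112.0)), 14), ((np.float64(507.7), np.float64(122.0)), 9), ((np.float64(495.4), np.float64(125.6)), 18), ((np.float64(304.2), np.float64(163.2)), 20), ((np.float64(262.9), np.float64(195.0)), 59), ((np.float64(179.6), np.float64(212.8)), 31)]
```

View pics/s8.png

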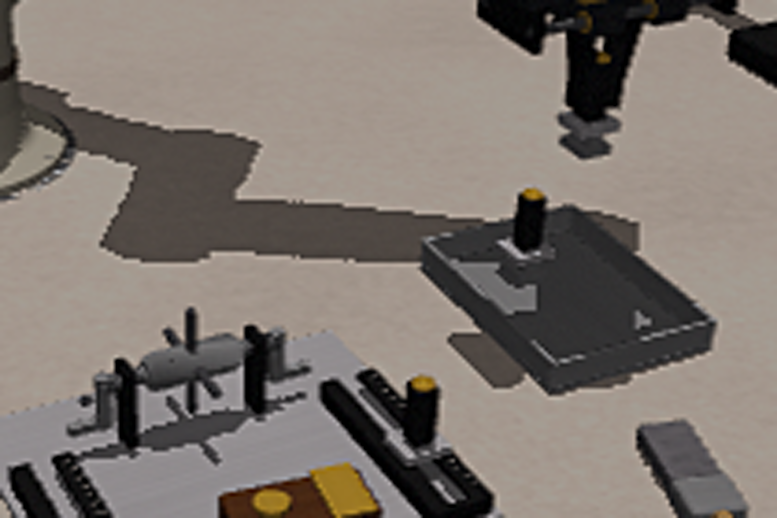

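Carrier0 stands upright in the tray at (528,220). Carrier1 hangs over the tray, and the turnbuckle is unchanged. Lowering carrier1.

Call:
{"op": "arm_command", "data": {"deltas": [[0,0,0,0,0,4,1],[0,0,0,0,0,8,1],[0,0,0,0,0,11.5,1],[0,0,0,0,0,13,1],[0,0,0,0,0,13.6,1],[0,0,0,0,0,13.9,1],[0,0,0,0,0,13.9,1]]}}

```text
time_s: 25.17
tcp_pos: [0.47, 0.3541, 0.0629]
ee_rot: [[-1.0, 0.001, 0.0], [0.001, 1.0, -0.0], [-0.0, -0.0, -1.0]]
wrist_force: [0.1, -0.3, -0.1]
gripper_width: 0.203
gripper_force: 30.0
```

Call:
{"op": "arm_command", "data": {"deltas": [[0,0,0,0,0,0.1,1],[0,0,0,0,0,0.2,1],[0,0,0,0,0,0.2,1]]}}

```text
time_s: 25.42
tcp_pos: [0.47, 0.3551, 0.0618]
ee_rot: [[-1.0, 0.0, 0.001], [0.0, 1.0, 0.002], [-0.001, 0.002, -1.0]]
wrist_force: [-0.6, -1.0, -0.6]
gripper_width: 0.201
gripper_force: 30.0
```

Call:
{"op": "arm_command", "data": {"deltas": [[0,0,0,0,0,0.15,1],[0,0,0,0,0,0.25,1],[0,0,0,0,0,0.25,1],[0,0,0,0,0,0.25,0.1],[0,0,0,0,0,0.25,0.1],[0,0,0,0,0,0.25,0.1],[0,0,0,0,0,0.25,0.1]]}}

```text
time_s: 26.0
tcp_pos: [0.4696, 0.3547, 0.058]
ee_rot: [[-1.0, 0.0, -0.0], [0.0, 1.0, -0.0], [0.0, -0.0, -1.0]]
wrist_force: [0.1, 0.2, -0.3]
gripper_width: 0.403
gripper_force: 0.0
```

Call:
{"op": "arm_command", "data": {"deltas": [[0,0,0,0,0,-3,0.1],[0,0,0,0,0,-7,0.1],[0,0,0,0,0,-11,0.1],[0,0,0,0,0,-13,0.1],[0,0,0,-2,-3.5,-13,0.1],[0,0,0,-4,-7,-13,0.1],[0,0,0,-6,-10.5,-13,0.1],[0,0,0,-8,-14,-13,0.1]]}}

```text
time_s: 26.67
tcp_pos: [0.5499, 0.2134, 0.1884]
ee_rot: [[-1.0, -0.001, 0.0], [-0.001, 1.0, 0.0], [-0.0, 0.0, -1.0]]
wrist_force: [0.6, 0.8, -1.2]
gripper_width: 0.452
gripper_force: 0.0
```

Call:
{"op": "arm_command", "data": {"deltas": [[0,0,0,-2,-3.5,0,0.1],[0,0,0,-4,-6,0,0.1],[0,0,0,-5.45,-7.8,0,0.1],[0,0,0,-5.45,-7.8,0,0.1],[0,0,0,-5.45,-7.8,0,0.1]]}}

```text
time_s: 27.08
tcp_pos: [0.6043, 0.1354, 0.1875]
ee_rot: [[-1.0, 0.003, -0.001], [0.003, 1.0, -0.0], [0.001, -0.0, -1.0]]
wrist_force: [0.1, 0.1, -0.4]
gripper_width: 0.453
gripper_force: 0.0
```

Run:
```python
from h import *
s=sense();print(s["tcp_pos"],s["gripper_width"])
t=capture("top");print([(g,onz(t,g[0],.081)) for g in gold(t) if g[0][1]>185],tray(t))
```

```text
[0.60433579 0.13544089 0.18752572] 0.4528652922664609
[(((np.float64(335.7), np.float64(190.8)), 22), array([ 0.64185138, -0.19605408,  0.081     ])), (((np.float64(260.1), np.float64(196.5)), 68), array([0.62176634, 0.01506621, 0.081     ]))] (((157.24720764160156, 256.6793518066406), (20.94683074951172, 54.49249267578125), 2.935673475265503), array([0.4427, 0.3139, 0.02  ]))
```

Call:
{"op": "arm_command", "data": {"deltas": [[0,0,0,0,0.15,3.5,0.1],[0,0,0,0,0.15,7,0.1],[0,0,0,0,0.15,10,0.1],[0,0,0,0,0.15,12.7,0.1],[0,0,0,0,0.15,12.7,0.1],[0,0,0,0,0.15,12.7,0.1]]}}

```text
time_s: 27.63
tcp_pos: [0.603, 0.1389, 0.0603]
ee_rot: [[-1.0, -0.002, -0.003], [-0.002, 1.0, -0.002], [0.003, -0.002, -1.0]]
wrist_force: [0.8, 0.5, 0.4]
gripper_width: 0.448
gripper_force: 0.0
```

Call:
{"op": "arm_command", "data": {"deltas": [[0,0,0,0,0,0,1],[0,0,0,0,0,0,1],[0,0,0,0,0,0,1],[0,0,0,0,0,0,1],[0,0,0,0,0,0,1],[0,0,0,0,0,0,1]]}}

```text
time_s: 28.13
tcp_pos: [0.6048, 0.1385, 0.0626]
ee_rot: [[-1.0, -0.0, 0.002], [-0.0, 1.0, 0.001], [-0.002, 0.001, -1.0]]
wrist_force: [-1.5, 0.6, 6.0]
gripper_width: 0.206
gripper_force: 30.0
```

Call:
{"op": "arm_command", "data": {"deltas": [[0,0,0,1,0,0,1],[0,0,0,2,0,0,1],[0,0,0,3,0,0,1],[0,0,0,4,0,0,1],[0,0,0,5,0,0,1],[0,0,0,6,0,0,1],[0,0,0,7,0,0,1],[0,0,0,8,0,0,1]]}}

```text
time_s: 28.8
tcp_pos: [0.5256, 0.1389, 0.0626]
ee_rot: [[-1.0, -0.001, 0.005], [-0.001, 1.0, 0.002], [-0.005, 0.002, -1.0]]
wrist_force: [-0.4, -0.4, 2.8]
gripper_width: 0.203
gripper_force: 30.0
```

Call:
{"op": "arm_command", "data": {"deltas": [[0,0,0,1,0,0,1],[0,0,0,2,0,0,1],[0,0,0,3,0,0,1],[0,0,0,4,0,0,1],[0,0,0,5,0,0,1],[0,0,0,6,0,0,1],[0,0,0,6.4,0,0,1],[0,0,0,6.4,0,0,1]]}}

```text
time_s: 29.47
tcp_pos: [0.4604, 0.1392, 0.0625]
ee_rot: [[-1.0, -0.001, 0.003], [-0.001, 1.0, 0.002], [-0.003, 0.002, -1.0]]
wrist_force: [0.2, 2.6, 9.8]
gripper_width: 0.202
gripper_force: 30.0
```

Call:
{"op": "arm_command", "data": {"deltas": [[0,0,0,0,0,0,1],[0,0,0,0,0,-0.5,1],[0,0,0,0,0,-1.5,1],[0,0,0,0,0,-4,1],[0,0,0,0,0,-8,1],[0,0,0,0,0,-12,1],[0,0,0,0,0,-14,1],[0,0,0,0,0,-14,1]]}}

```text
time_s: 30.13
tcp_pos: [0.461, 0.1389, 0.2053]
ee_rot: [[-1.0, -0.0, 0.006], [-0.0, 1.0, 0.004], [-0.006, 0.004, -1.0]]
wrist_force: [0.7, 0.8, -1.6]
gripper_width: 0.207
gripper_force: 30.0
```

Run:
```python
from h import *
s=sense();print(s["tcp_pos"],s["gripper_width"])
t=capture("top");print([(g,onz(t,g[0],.081)) for g in gold(t) if g[0][1]>185],tray(t))
```

```text
[0.46100626 0.1388768  0.20527263] 0.20706708451322062
[(((np.float64(335.7), np.float64(190.8)), 22), array([ 0.64185138, -0.19605408,  0.081     ])), (((np.float64(260.1), np.float64(196.6)), 64), array([0.62148565, 0.01506041, 0.081     ])), (((np.float64(137.6), np.float64(248.0)), 25), array([0.4708431 , 0.35481974, 0.081     ])), (((np.float64(136.9), np.float64(269.1)), 24), array([0.41236594, 0.35449467, 0.081     ]))] (((147.8274688720703, 248.81309509277344), (62.15030288696289, 67.7458267211914), 2.2906100749969482), array([0.465 , 0.3425, 0.02  ]))
```

Call:
{"op": "arm_command", "data": {"deltas": [[0,0,0,-1,3.5,0,1],[0,0,0,-2,7,0,1],[0,0,0,-3,10.5,0,1],[0,0,0,-4,14,0,1],[0,0,0,-5.5,17.5,0,1],[0,0,0,-6.5,21,0,1],[0,0,0,-6.5,21.6,0,1],[0,0,0,-6.5,21.6,0,1]]}}

```text
time_s: 30.85
tcp_pos: [0.5235, 0.3551, 0.1968]
ee_rot: [[-1.0, -0.001, -0.006], [-0.001, 1.0, -0.005], [0.006, -0.005, -1.0]]
wrist_force: [-0.2, -0.7, -1.2]
gripper_width: 0.202
gripper_force: 30.0
```

Call:
{"op": "arm_command", "data": {"deltas": [[0,0,0,0,0,2,1],[0,0,0,0,0,5,1],[0,0,0,0,0,8,1],[0,0,0,0,0,11,1],[0,0,0,0,0,13,1],[0,0,0,0,0,13.9,1],[0,0,0,0,0,13.9,1],[0,0,0,0,0,13.9,1]]}}

```text
time_s: 31.52
tcp_pos: [0.5245, 0.3528, 0.0616]
ee_rot: [[-1.0, 0.001, -0.001], [0.001, 1.0, -0.001], [0.001, -0.001, -1.0]]
wrist_force: [-0.2, 0.9, -0.5]
gripper_width: 0.202
gripper_force: 30.0
```

Call:
{"op": "arm_command", "data": {"deltas": [[0,0,0,0,0,0.15,1],[0,0,0,0,0,0.25,1],[0,0,0,0,0,0.3,1],[0,0,0,0,0,0.3,0.1],[0,0,0,0,0,0.3,0.1],[0,0,0,0,0,0.3,0.1],[0,0,0,0,0,0.3,0.1]]}}

```text
time_s: 32.1
tcp_pos: [0.5252, 0.3543, 0.0593]
ee_rot: [[-1.0, 0.0, 0.0], [0.0, 1.0, 0.0], [-0.0, 0.0, -1.0]]
wrist_force: [0.6, -0.4, -0.1]
gripper_width: 0.404
gripper_force: 0.0
```

Call:
{"op": "arm_command", "data": {"deltas": [[0,0,0,0,0,-3,0.1],[0,0,0,0,0,-7,0.1],[0,0,0,0,0,-11,0.1],[0,0,0,0,0,-14,0.1],[0,0,0,1,-3.5,-14,0.1],[0,0,0,2,-7,-14,0.1],[0,0,0,3,-10.5,-14,0.1],[0,0,0,4,-14,-14,0.1]]}}

```text
time_s: 32.77
tcp_pos: [0.4843, 0.2128, 0.1993]
ee_rot: [[-1.0, -0.0, 0.0], [-0.0, 1.0, 0.0], [-0.0, 0.0, -1.0]]
wrist_force: [0.8, -0.5, 0.2]
gripper_width: 0.447
gripper_force: 0.0
```

Call:
{"op": "arm_command", "data": {"deltas": [[0,0,0,0.5,-4,0,0.1],[0,0,0,1,-8,0,0.1],[0,0,0,1.5,-12,0,0.1],[0,0,0,2,-16,0,0.1],[0,0,0,2.5,-20,0,0.1],[0,0,0,3,-24,0,0.1],[0,0,0,3,-28,0,0.1],[0,0,0,3,-32,0,0.1]]}}

```text
time_s: 33.43
tcp_pos: [0.4544, -0.1076, 0.1997]
ee_rot: [[-1.0, -0.0, 0.001], [-0.0, 1.0, 0.0], [-0.001, 0.0, -1.0]]
wrist_force: [0.3, -0.3, -0.2]
gripper_width: 0.452
gripper_force: 0.0
```

Call:
{"op": "arm_command", "data": {"deltas": [[0,0,0,1,-4,0,0.1],[0,0,0,1,-8,0,0.1],[0,0,0,1,-12,0,0.1],[0,0,0,1,-16,0,0.1],[0,0,0,1,-20,0,0.1],[0,0,0,1,-20,0,0.1]]}}

```text
time_s: 33.93
tcp_pos: [0.4448, -0.3114, 0.1989]
ee_rot: [[-1.0, 0.006, 0.001], [0.006, 1.0, -0.002], [-0.001, -0.002, -1.0]]
wrist_force: [1.5, 0.3, 0.6]
gripper_width: 0.45
gripper_force: 0.0
```

Run:
```python
from h import *
s=sense();print(s["time_s"],s["tcp_pos"],s["gripper_width"])
t=capture("top");print([(g,onz(t,g[0],.081)) for g in gold(t) if g[0][1]>185],tray(t))
cv2.imwrite("pics/t9.png",cv2.resize(t["pixels"][100:290,100:400],None,fx=2.6,fy=2.6,interpolation=cv2.INTER_CUBIC))
cv2.imwrite("pics/s9.png",cv2.resize(capture("scene")["pixels"][60:240,150:400],None,fx=3.2,fy=3.2,interpolation=cv2.INTER_CUBIC))
```

```text
33.9333 [ 0.44475946 -0.31141474  0.19890455] 0.4504372798188557
[(((np.float64(335.7), np.float64(190.8)), 22), array([ 0.64185138, -0.19605408,  0.081     ])), (((np.float64(260.2), np.float64(196.8)), 63), array([0.62092978, 0.01476842, 0.081     ])), (((np.float64(138.8), np.float64(228.0)), 23), array([0.52664239, 0.3536161 , 0.081     ])), (((np.float64(137.6), np.float64(248.0)), 25), array([0.4708431 , 0.35481974, 0.081     ])), (((np.float64(136.8), np.float64(269.0)), 23), array([0.41263563, 0.35478594, 0.081     ]))] (((144.32101440429688, 249.3638153076172), (49.216468811035156, 69.55178833007812), 3.5763344764709473), array([0.4631, 0.3528, 0.02  ]))
```

View pics/t9.png

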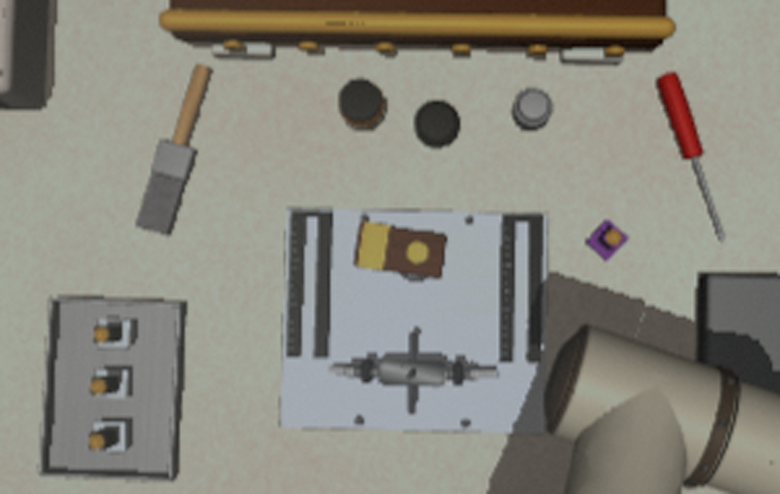

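View pics/s9.png

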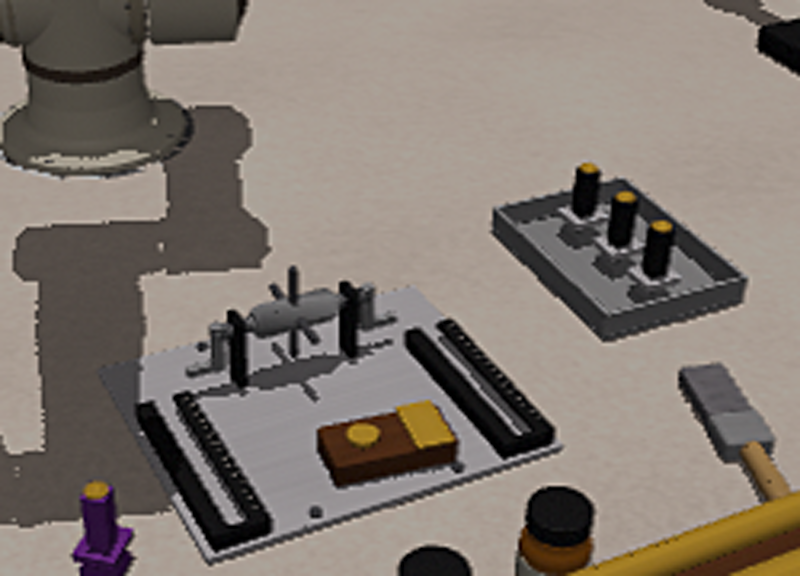

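All three carriers stand upright and apart in the tray. Both tracks are empty, the turnbuckle's spoke is upright with the bolts in, and the bystanders haven't moved.

```bash
python3 -c "
from station import finish_job
print(finish_job())"
```

```text
the job is handed in; nothing more can be done
None
```

The job is handed in: the turnbuckle is drawn fully in to its stop, and all three carriers that were present (carrier0, 1 and 3; carrier2 was absent) stand upright and apart in the tray, with nothing else on the bench disturbed.

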